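# Load the calibrator vials in reverse order

## Robot

A 6-joint arm with a two-finger parallel gripper is mounted at the origin on a cart in front of the work surface, level with it; the furniture and walls round the work are solid. World frame = base frame: x ahead of the robot, y to its left, z up, the work surface at z = 0. Lengths are in mm, angles in rad, forces in N, time in s.
With the tool pointing down it reaches from about 325 to 775 mm from the base axis. Payload 9.3 kg.
Tool frame: the origin (TCP) lies at the very end of the fingers, on their centre line; the grasp point (between the pads) lies 19 mm behind it; z points along the fingers, y is the line along which they close (so a half turn about z gives the same grasp; the last joint's range is limited). The gripper opens to 85 mm and grips with 20 to 120 N. Pads are 22 mm wide; open, the fingers measure 114 mm over their backs; the gripper's body (76 mm by 85 mm) begins 54 mm behind the grasp point. The pads swing forward as they close: fully open they stand 13 mm farther back than shut.
Start: joints at [1.152, 0.259, 0.021, 1.334, 0, 1.418], TCP at [144.476, 530.682, 231.279] pointing down, gripper open.
Joint ranges: [-3.04, 3.04], [-0.91, 1.82], [-1.04, 1.36], [-1.92, 1.95], [-1.52, 1.45], [-3.14, 3.14]. Speed limits (rad/s): [2.22, 2.22, 2.79, 3.14, 3.14, 3.14].

## Interface

Orientations are given as a unit quaternion [x, y, z, w].
In Python, from workcell import bot gives the robot as it stands.
- The arm moves only by the tool send_rows, never from a script. Its argument "increments" is a list of rows, each a list of 6 numbers: the shift along the tool's x, y, z normalised to -1 to 1, where 1 is 0.04 m, then the turn, a rotation vector about the tool's x, y, z normalised to -1 to 1, where 1 is 0.08 rad. A call has exactly 5 rows; each row shifts and turns the commanded pose from where the row before left it, along the tool's axes as they then stand; what a row does not reach is not made up. A row lasts 1/12 s, in which the tool goes at most 41.7 mm and 7.16 degrees, less where a joint would pass 70% of its speed; a pose out of reach is approached as far as the arm can. A call with a number of a shift or a turn outside -1 to 1 is refused whole. A call with a gripper value outside its range is refused whole. "gripper" is the opening, from -1 (shut) to 1 (fully open), so that 0 is half open, set as the call begins (left out, the last holds). The fingers move at their own pace and stop on an object; the grip force is fixed at half the most. Time passes only in rows, so rows that do not move let the fingers close, or fill a call up. It gives the time, the measured TCP pose, the force, the opening and the grip force at its end, in the units of the state.
- bot.get_obs(): the state, without advancing time (a new reading comes with each control period).
- bot.grab_frame(name): name is "scene" or "top" or "wrist"; returns the picture (400x640x3 uint8, red, green, blue); there is no depth.
- bot.camera_params(name): a dict with "mtx" (3x3 intrinsics, pixels), "extrinsics" (4x4, takes a point from world to camera coordinates). Camera axes: x right, y up, looking along -z (the intrinsics and any distortion apply to the point x, -y, -z); pixel columns grow to the right and rows downward; lengths in mm; the calibration is good to about 2 mm. A picture is of the moment at which its call begins: read the wrist's pose just before it. camera_params takes no time and is no camera call; for the wrist camera it gives the pose at the moment of the call.
- bot.job_done(): hands the job in; it is judged then, once.
Trained networks look in the newest picture that a camera, given by its name, has taken for a name from the list of things; names that differ only in an ending like _2 or _b are one class to them, and where a whole thing is asked for, a point or a joint stands for the part that bears it (a point fixed in the world has none). Each returns a list of dicts, best first, with "confidence" (0 to 1); they miss things now and then, are a little off and sometimes report something else, mostly with a low value. They report only what shows in the picture. A call takes as long as a camera call.
- bot.search_frame(thing, camera): "extent" ([left, top, right, bottom] in pixels, round what is visible of it).
- bot.cut_out(thing, camera): "region" (400x640 bool, what is visible of it) and "extent" ([left, top, right, bottom] in pixels, round what is visible of it).
The state is a dict: "time_s": time; "qpos": joint angles; "dq": joint speeds; "joint_torque": joint torques, N m; "position": TCP position; "tool_rot": TCP orientation; "contact_force": force on the tool from outside, world axes, zero at the start; "wrist_torque": the same for the moment, N m; "grip_width": opening from 0.0 (shut) to 1.0 (fully open); "finger_force": force on a finger pad.
Only numpy, scipy, OpenCV 4.12 (cv2) and the standard library are available. Lean on these libraries where they do the work, as an engineer would, in place of code of your own. Each camera call takes 0.05 s, during which the arm holds its last target. There are 200 camera calls.

## Task

Move all four calibrator vials from the white storage rack into the dark grey loading rack, one to a cell and in reverse order: the vial nearest the orange tab of the white rack goes into the grey rack's cell farthest from its own orange tab, and so on, until the one farthest from the white rack's tab stands next to the grey rack's tab. Leave every vial standing upright on the floor of its cell, released and at rest.

Things in the scene. Friction and masses are not known exactly. Their poses are not given: they have to be found in the camera images.
- vial_red_mid (a point): Centre, half-way up, of the loose amber-brown glass vial with a white collar and a red cap: 22 mm in diameter, 45 mm tall (so 22.5 mm above and below this point), about 30 g. It starts upright on its red pad in the storage rack; z axis along the vial, up; its yaw means nothing. Grip it from above, the fingers closing across the rack's row.
- vial_purple_mid (a point): Centre, half-way up, of the loose amber-brown glass vial with a white collar and a purple cap: 22 mm in diameter, 45 mm tall (so 22.5 mm above and below this point), about 30 g. It starts upright on its purple pad in the storage rack; z axis along the vial, up; its yaw means nothing. Grip it from above, the fingers closing across the rack's row.
- vial_blue_mid (a point): Centre, half-way up, of the loose amber-brown glass vial with a white collar and a blue cap: 22 mm in diameter, 45 mm tall (so 22.5 mm above and below this point), about 30 g. It starts upright on its blue pad in the storage rack; z axis along the vial, up; its yaw means nothing. Grip it from above, the fingers closing across the rack's row.
- vial_green_mid (a point): Centre, half-way up, of the loose amber-brown glass vial with a white collar and a green cap: 22 mm in diameter, 45 mm tall (so 22.5 mm above and below this point), about 30 g. It starts upright on its green pad in the storage rack; z axis along the vial, up; its yaw means nothing. Grip it from above, the fingers closing across the rack's row.
- pad_red: Red square pad, 34 x 34 x 2 mm, fixed in the cell of the storage rack in which the red-capped vial starts; it stays there when the vial is taken, and so goes on showing where that vial stood. Origin at the centre of its underside.
- pad_purple: Purple square pad, 34 x 34 x 2 mm, fixed in the cell of the storage rack in which the purple-capped vial starts; it stays there when the vial is taken, and so goes on showing where that vial stood. Origin at the centre of its underside.
- pad_blue: Blue square pad, 34 x 34 x 2 mm, fixed in the cell of the storage rack in which the blue-capped vial starts; it stays there when the vial is taken, and so goes on showing where that vial stood. Origin at the centre of its underside.
- pad_green: Green square pad, 34 x 34 x 2 mm, fixed in the cell of the storage rack in which the green-capped vial starts; it stays there when the vial is taken, and so goes on showing where that vial stood. Origin at the centre of its underside.
- storage_rack: White storage rack, fixed, 188 x 50 mm. Row of four 36 mm square cells along its y axis, centres at y = -60, -20, 20, 60 mm, x = 0. Heights above the bench: cell floor 5, side lips 8, dividers and ends 11 mm (4 mm thick). Orange tab, 14 mm high, at the +y end (y = 85 to 103 mm). Origin: centre of the four cells, on the underside; z up. A vial on a pad in each cell (vial bottom at 7 mm).
- loading_rack: Dark grey loading rack, metal ends, empty, fixed, 188 x 50 mm. Row of four 36 mm square cells along its y axis, centres at y = -60, -20, 20, 60 mm, x = 0. Heights above the bench: cell floor 5, side lips 8, dividers and ends 11 mm (4 mm thick). Orange tab, 14 mm high, at the +y end (y = 85 to 103 mm). Origin: centre of the four cells, on the underside; z up.

How it is judged (in metres and radians):
At the end, for the whole second after the job is handed in: Each vial stands in the loading-rack cell whose y is the opposite of its pad's y in the storage rack, centre within 10 mm of the cell's centre in x and y and within 5 mm of standing height (27.5 mm over the rack's underside), tilted under 0.15 rad, slower than 0.02 m/s (((y of pad_red in the frame of storage_rack between -0.07 and -0.05 m and y of vial_red_mid in the frame of loading_rack between 0.05 and 0.07 m) or (y of pad_red in the frame of storage_rack between -0.03 and -0.01 m and y of vial_red_mid in the frame of loading_rack between 0.01 and 0.03 m) or (y of pad_red in the frame of storage_rack between 0.01 and 0.03 m and y of vial_red_mid in the frame of loading_rack between -0.03 and -0.01 m) or (y of pad_red in the frame of storage_rack between 0.05 and 0.07 m and y of vial_red_mid in the frame of loading_rack between -0.07 and -0.05 m)) and x of vial_red_mid in the frame of loading_rack between -0.01 and 0.01 m and z of vial_red_mid in the frame of loading_rack between 0.0225 and 0.0325 m and angle between each of vial_red_mid, vial_purple_mid, vial_blue_mid, vial_green_mid's own z axis and vertical below 0.15 rad and linear speed of each of vial_red, vial_purple, vial_blue, vial_green below 0.02 m/s and ((y of pad_purple in the frame of storage_rack between -0.07 and -0.05 m and y of vial_purple_mid in the frame of loading_rack between 0.05 and 0.07 m) or (y of pad_purple in the frame of storage_rack between -0.03 and -0.01 m and y of vial_purple_mid in the frame of loading_rack between 0.01 and 0.03 m) or (y of pad_purple in the frame of storage_rack between 0.01 and 0.03 m and y of vial_purple_mid in the frame of loading_rack between -0.03 and -0.01 m) or (y of pad_purple in the frame of storage_rack between 0.05 and 0.07 m and y of vial_purple_mid in the frame of loading_rack between -0.07 and -0.05 m)) and x of vial_purple_mid in the frame of loading_rack between -0.01 and 0.01 m and z of vial_purple_mid in the frame of loading_rack between 0.0225 and 0.0325 m and ((y of pad_blue in the frame of storage_rack between -0.07 and -0.05 m and y of vial_blue_mid in the frame of loading_rack between 0.05 and 0.07 m) or (y of pad_blue in the frame of storage_rack between -0.03 and -0.01 m and y of vial_blue_mid in the frame of loading_rack between 0.01 and 0.03 m) or (y of pad_blue in the frame of storage_rack between 0.01 and 0.03 m and y of vial_blue_mid in the frame of loading_rack between -0.03 and -0.01 m) or (y of pad_blue in the frame of storage_rack between 0.05 and 0.07 m and y of vial_blue_mid in the frame of loading_rack between -0.07 and -0.05 m)) and x of vial_blue_mid in the frame of loading_rack between -0.01 and 0.01 m and z of vial_blue_mid in the frame of loading_rack between 0.0225 and 0.0325 m and ((y of pad_green in the frame of storage_rack between -0.07 and -0.05 m and y of vial_green_mid in the frame of loading_rack between 0.05 and 0.07 m) or (y of pad_green in the frame of storage_rack between -0.03 and -0.01 m and y of vial_green_mid in the frame of loading_rack between 0.01 and 0.03 m) or (y of pad_green in the frame of storage_rack between 0.01 and 0.03 m and y of vial_green_mid in the frame of loading_rack between -0.03 and -0.01 m) or (y of pad_green in the frame of storage_rack between 0.05 and 0.07 m and y of vial_green_mid in the frame of loading_rack between -0.07 and -0.05 m)) and x of vial_green_mid in the frame of loading_rack between -0.01 and 0.01 m and z of vial_green_mid in the frame of loading_rack between 0.0225 and 0.0325 m); the robot touches nothing.
It also fails if it takes over 104 s, if anything falls off the work surface, if the arm or the gripper's body presses on something with over 40 N, if the wrist force passes 120 N, or if a joint passes its speed limit or range.

## Working session

There is one attempt and no reset: what is moved stays moved. The work goes in short steps, Python scripts to look and compute and a tool call to move; the robot and the scene stay as the last step left them, time stands still between calls to the robot, and variables do not carry over. Pictures are saved under pics/ and viewed, at most 14 in all, crops included, and the job is handed in when it is done.

Besides the shell and the picture viewer there is one more tool, called after "Emit:" as name([rows], argument=value, ...), one row to a line, values as JSON. send_rows: Moves the arm, as the interface text tells. Its arguments: {"type":"object","properties":{"increments":{"type":"array"},"gripper":{"type":"number"}},"required":["increments"]}

```bash
mkdir -p pics; ls
python3 - <<'E'
from workcell import bot
import cv2
print(bot.get_obs())
for c in ["scene","top"]:
    im=bot.grab_frame(c); cv2.imwrite(f"pics/{c}0.png",im[:,:,::-1])
    p=bot.camera_params(c); print(c,p)
    for t in ["storage_rack","loading_rack","vial_red_mid","vial_purple_mid","vial_blue_mid","vial_green_mid","pad_red"]:
        print(t,[(d["extent"],round(d["confidence"],2)) for d in bot.search_frame(t,c)][:2])
E
```

```text
pics
{'time_s': 0.0, 'qpos': array([1.15238508e+00, 2.59180952e-01, 2.07609783e-02, 1.33372717e+00,
       2.53559307e-05, 1.41816233e+00]), 'dq': array([-1.18221666e-03,  8.25065259e-04,  2.14037373e-03,  5.31767360e-05,
        1.37487214e-03,  2.61773322e-05]), 'joint_torque': array([-2.70433178e-03, -5.55644453e+01,  3.44529533e+01,  1.38165205e-02,
       -3.12376178e-04,  3.39525263e-05]), 'position': array([144.35810038, 530.41519339, 230.67198245]), 'tool_rot': array([ 1.32497828e-01,  9.91183065e-01, -6.44493624e-04, -2.02399596e-04]), 'contact_force': array([-0.49989153,  0.46936254, -0.01056636]), 'wrist_torque': array([-0.05024043, -0.02002518, -0.02413713]), 'finger_force': 0.0, 'grip_width': 1.001256700835083}
scene {'mtx': array([[382.4598772 ,   0.        , 318.96501159],
       [  0.        , 382.4598772 , 193.30708523],
       [  0.        ,   0.        ,   1.        ]]), 'extrinsics': array([[ 6.90089620e-01, -7.23402200e-01, -2.15771218e-02,
        -2.90279826e+02],
       [ 3.94394933e-01,  3.50900594e-01,  8.49306429e-01,
        -2.56393546e+02],
       [-6.06
[... 570 characters left out ...]
  , 416.26419541, 196.43423882],
       [  0.        ,   0.        ,   1.        ]]), 'extrinsics': array([[ 1.62699946e-02, -9.99814931e-01, -1.02660166e-02,
         5.85747386e+01],
       [ 9.82394735e-01,  1.40737453e-02,  1.86286108e-01,
        -4.91044006e+02],
       [-1.86107151e-01, -1.31161546e-02,  9.82441904e-01,
        -8.01696144e+02],
       [ 0.00000000e+00,  0.00000000e+00,  0.00000000e+00,
         1.00000000e+00]])}
storage_rack [([170.7, 163.1, 251.7, 222.2], 0.82)]
loading_rack [([343.5, 166.3, 427.1, 227.4], 0.55)]
vial_red_mid []
vial_purple_mid [([342.2, 166.5, 425.5, 228.9], 0.66), ([195.8, 184.8, 210.0, 196.9], 0.46)]
vial_blue_mid []
vial_green_mid []
pad_red []
```

Run:
```python
import cv2
a=cv2.imread("pics/top0.png")[130:250,140:460]; cv2.imwrite("pics/top0c.png",cv2.resize(a,(800,300),interpolation=cv2.INTER_CUBIC))
b=cv2.imread("pics/scene0.png")[140:260,200:440]; cv2.imwrite("pics/scene0c.png",cv2.resize(b,(800,400),interpolation=cv2.INTER_CUBIC))
```

```text
(no output)
```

View pics/top0c.png

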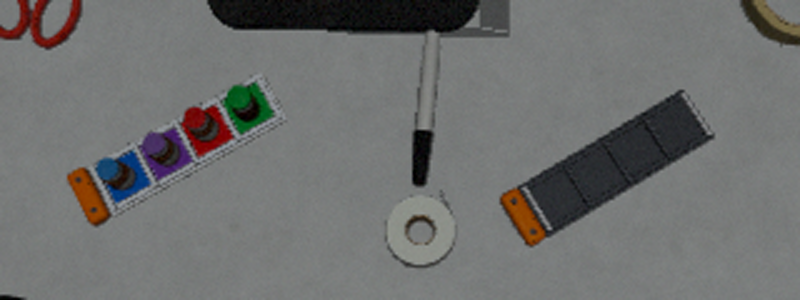

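View pics/scene0.png

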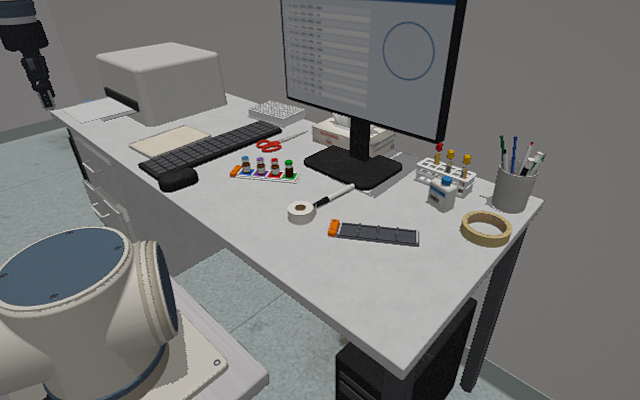

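Order from the white rack's tab: blue, purple, red, green. Both tabs are on the left of the top image. Next I fit both rack poses.

```bash
cat > h.py <<'E'
import numpy as np, cv2
from scipy.optimize import least_squares
from scipy.spatial.transform import Rotation as R
from workcell import bot
def proj(p,P):
    c=P["extrinsics"]@np.r_[p,1]; v=P["mtx"]@np.array([c[0],-c[1],-c[2]]); return v[:2]/v[2]
def unproj(uv,z,P):
    d=np.linalg.inv(P["mtx"])@np.r_[uv,1]; E=P["extrinsics"]; Rt=E[:3,:3].T
    o=-Rt@E[:3,3]; w=Rt@np.array([d[0],-d[1],-d[2]]); return (o+w*(z-o[2])/w[2])
def blobs(im,hue,s=110,v=40,minA=15):
    h=cv2.cvtColor(im,cv2.COLOR_RGB2HSV); m=((np.abs((h[...,0].astype(int)-hue+90)%180-90)<7)&(h[...,1]>s)&(h[...,2]>v)).astype(np.uint8)
    n,l,st,c=cv2.connectedComponentsWithStats(m); return sorted([(st[i,4],c[i].round(1).tolist(),st[i,:4].tolist()) for i in range(1,n) if st[i,4]>=minA],reverse=True)
def steps(target,yaw):
    """total tool-frame shift (mm) and z-turn to bring TCP to target, tool down, tool y axis at world angle yaw (mod pi)"""
    o=bot.get_obs(); Rt=R.from_quat(o["tool_rot"]); y=Rt.as_matrix()[:,1]
    cur=np.arctan2(y[1],y[0]); d=(yaw-cur+np.pi/2)%np.pi-np.pi/2
    Rg=R.from_rotvec([0,0,d])*Rt; al=R.align_vectors([[0,0,-1]],[Rg.as_matrix()[:,2]])[0]; Rg=al*Rg
    rv=(Rt.inv()*Rg).as_rotvec(); sh=Rt.inv().apply(np.array(target)-o["position"])
    print("t",round(o["time_s"],2),"pos",o["position"].round(1),"shift units(40mm)",(sh/40).round(3),"after-turn axes",(Rg.inv().apply(np.array(target)-o["position"])/40).round(3),"turn units",(rv/.08).round(3))
E
python3 - <<'E'
from h import *
P=bot.camera_params("top"); im=cv2.imread("pics/top0.png")[:,:,::-1].copy()
C={}
for n,hue in [("orange",11),("red",0),("purple",135),("blue",105),("green",65)]:
    b=blobs(im[150:240,150:440].copy(),hue,s=100); 
    for q in b[:4]:
        uv=np.array(q[1])+[150,150]; print(n,q[0],uv,unproj(uv,14 if n=="orange" else 7,P).round(1))
for t in ["storage_rack","loading_rack"]:
    d=bot.cut_out(t,"top")
    for q in d[:1]:
        c=np.argwhere(q["region"])[:,::-1].astype(np.float32); W=np.array([unproj(p,10,P)[:2] for p in c],np.float32)
        print(t,q["confidence"],len(c),cv2.minAreaRect(W))
E
```

```text
orange 209 [348.7 216.2] [455.1  -8.4  14. ]
orange 200 [174.9 208.1] [467.  358.5  14. ]
red 208 [221.6 181.2] [528.1 264.7   7. ]
purple 170 [205.3 190.6] [507.  298.5   7. ]
blue 189 [188.7 199.5] [487.1 332.8   7. ]
green 195 [238.2 171.9] [549.2 229.9   7. ]
storage_rack 0.65 963 ((510.019287109375, 286.4052734375), (52.50358963012695, 189.66673278808594), 30.238943099975586)
loading_rack 0.81 2093 ((499.1573486328125, -80.05813598632812), (53.85615539550781, 187.0852813720703), 31.83363151550293)
```

Run:
```python
from h import *
P=bot.camera_params("top");E=P["extrinsics"];print("cam",-E[:3,:3].T@E[:3,3])
a=np.deg2rad(31); steps([512,285,200],a)
print("base front",unproj([290,141],5,P))
S=bot.camera_params("scene");E=S["extrinsics"];print("cam",-E[:3,:3].T@E[:3,3])
```

```text
cam [332.24465025  54.95955596 879.69589267]
t 0.9 pos [144.5 530.7 231.3] shift units(40mm) [-10.479  -3.513   0.782] after-turn axes [-9.997  4.713  0.782] turn units [ 0.    -0.     9.549]
base front [621.0707832 119.8105      5.       ]
cam [ -32.09548792 -446.84345876  501.40851892]
```

View pics/top0.png

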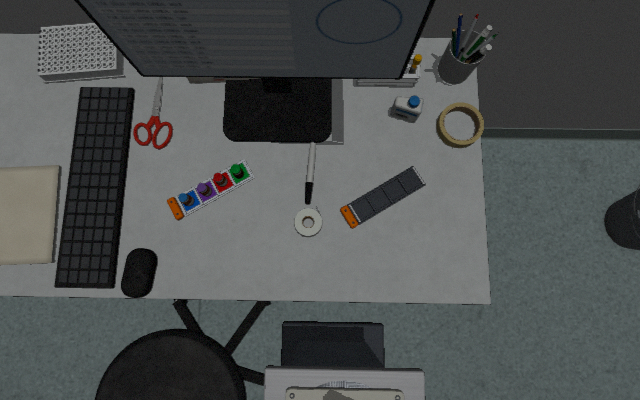

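The top view shows the monitor screen behind x≈650, beyond both racks, with a tape roll and pen lying low between them. I go over the white rack now.

Emit:
send_rows([
  [0,0,0,0,0,0.955],
  [0,0,0,0,0,0.955],
  [0,0,0,0,0,0.955],
  [0,0,0,0,0,0.955],
  [0,0,0,0,0,0.955],
], gripper=1)

```text
time_s: 1.32
position: [144.5, 530.7, 231.3]
tool_rot: [0.32, 0.947, 0.0, -0.0]
contact_force: [-0.3, 1.1, -0.5]
grip_width: 1.0
finger_force: 0.0
```

Emit:
send_rows([
  [0,0,0,0,0,0.955],
  [0,0,0,0,0,0.955],
  [0,0,0,0,0,0.955],
  [0,0,0,0,0,0.955],
  [0,0,0,0,0,0.955],
])

```text
time_s: 1.73
position: [144.5, 530.7, 231.3]
tool_rot: [0.494, 0.869, -0.0, 0.0]
contact_force: [0.0, 0.4, -0.1]
grip_width: 0.998
finger_force: 0.0
```

Emit:
send_rows([
  [-0.67,0.31,0.05,0,0,0],
  [-0.67,0.31,0.05,0,0,0],
  [-0.67,0.31,0.05,0,0,0],
  [-0.67,0.31,0.05,0,0,0],
  [-0.67,0.31,0.05,0,0,0],
])

```text
time_s: 2.15
position: [267.5, 446.9, 221.3]
tool_rot: [0.492, 0.87, 0.0, 0.0]
contact_force: [1.2, 0.8, 0.0]
grip_width: 1.002
finger_force: 0.0
```

Emit:
send_rows([
  [-0.67,0.31,0.05,0,0,0],
  [-0.67,0.31,0.05,0,0,0],
  [-0.67,0.31,0.05,0,0,0],
  [-0.67,0.31,0.05,0,0,0],
  [-0.67,0.31,0.05,0,0,0],
])

```text
time_s: 2.57
position: [389.9, 363.8, 211.3]
tool_rot: [0.492, 0.87, 0.0, 0.0]
contact_force: [0.9, 1.5, 0.4]
grip_width: 1.0
finger_force: 0.0
```

Emit:
send_rows([
  [-0.67,0.31,0.05,0,0,0],
  [-0.67,0.31,0.05,0,0,0],
  [-0.67,0.31,0.05,0,0,0],
  [-0.67,0.31,0.05,0,0,0],
  [-0.3,0.31,0.05,0,0,0],
])

```text
time_s: 2.98
position: [505.3, 292.3, 201.1]
tool_rot: [0.493, 0.87, -0.0, 0.0]
contact_force: [-0.1, 0.4, -0.4]
grip_width: 0.997
finger_force: 0.0
```

Run:
```python
from h import *
im=bot.grab_frame("wrist"); cv2.imwrite("pics/w1.png",im[:,:,::-1]); P=bot.camera_params("wrist")
print(bot.get_obs()["qpos"].round(2),P); steps([512,285,200],np.deg2rad(31))
for n,hue in [("orange",11),("red",0),("purple",135),("blue",105),("green",65)]:
    for q in blobs(im,hue,s=100,minA=100)[:2]: print(n,q[0],q[1],q[2],unproj(q[1],14 if n=="orange" else 52,P).round(1))
```

```text
[ 0.38  0.33  0.04  1.28 -0.    1.41] {'mtx': array([[276.77721641,   0.        , 319.94564188],
       [  0.        , 276.77721641, 200.14178417],
       [  0.        ,   0.        ,   1.        ]]), 'extrinsics': array([[ 8.58737362e-01,  5.12415969e-01,  1.32796870e-04,
        -5.85899319e+02],
       [-4.84165747e-01,  8.11478756e-01, -3.27239602e-01,
         4.12402089e+01],
       [-1.67790560e-01,  2.80948577e-01,  9.44941387e-01,
        -3.47381705e+02],
       [ 0.00000000e+00,  0.00000000e+00,  0.00000000e+00,
         1.00000000e+00]])}
t 3.03 pos [507.4 292.4 200.3] shift units(40mm) [-0.217  0.004  0.007] after-turn axes [-0.217  0.003  0.007] turn units [ 0.003  0.012 -0.04 ]
orange 670 [323.0, 110.4] [302, 103, 43, 16] [471.1 360.6  14. ]
red 1939 [472.3, 137.8] [435, 102, 70, 72] [616.  416.7  52. ]
red 568 [322.6, 205.8] [310, 191, 26, 35] [522.2 274.   52. ]
purple 534 [322.8, 173.7] [310, 160, 27, 30] [503.5 305.5  52. ]
blue 655 [322.9, 140.2] [309, 126, 28, 29] [485.4 335.9  52. ]
green 431 [322.5, 237.8] [311, 221, 25, 33] [542.6 239.9  52. ]
```

View pics/w1.png

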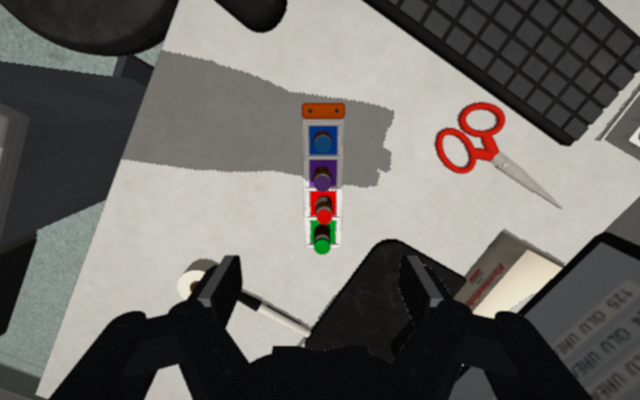

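The wrist view shows the rack running vertically at u≈323, tab at the top, with blue, purple, red and green below it. The arm was still settling when I took that picture, so I remeasure at rest.

```bash
cat >> h.py <<'E'
def fitrack(im,P,hues=(("blue",105,-1),("purple",135,-1),("red",0,-1),("green",65,-1))):
    pass
E
python3 - <<'E'
from h import *
P=bot.camera_params("wrist"); im=bot.grab_frame("wrist"); print(bot.get_obs()["position"],(bot.camera_params("wrist")["extrinsics"]-P["extrinsics"])[:3,3])
e=np.array([-np.sin(np.deg2rad(31)),np.cos(np.deg2rad(31))]); n=np.array([e[1],-e[0]])
q=[b for b in blobs(im,11,s=100,minA=100)][0]; w=unproj(q[1],14,P)[:2]; print("tab",q[1],w,"origin",w-94*e,"perp",w@n, "along",w@e-94)
for t in ["vial_blue_mid","vial_purple_mid","vial_red_mid","vial_green_mid"]:
    d=bot.search_frame(t,"wrist")[:1]
    for k in d:
        x=np.array(k["extent"]); c=[(x[0]+x[2])/2,(x[1]+x[3])/2]; w=unproj(c,30,P)[:2]; print(t,round(k["confidence"],2),x,w.round(1),"perp",w@n,"along",w@e)
d=bot.cut_out("storage_rack","wrist")[0]; c=np.argwhere(d["region"])[:,::-1].astype(np.float32)
W=np.array([unproj(p,10,P)[:2] for p in c],np.float32); r=cv2.minAreaRect(W); print(r,"origin",np.array(r[0])-9*e, "perp",np.array(r[0])@n,"along",np.array(r[0])@e-9)
E
```

```text
[505.58850965 293.19750075 200.3436317 ] [ 1.3470203  -1.41361771 -1.10157699]
tab [321.2, 109.4] [468.84739361 360.43503226] origin [517.26097265 279.86130599] perp 587.5184199676906 along -26.52113535255033
vial_blue_mid 0.65 [314.  129.5 330.1 149.2] [485.7 334.1] perp 588.3403822708943 along 36.20364523277963
vial_purple_mid 0.59 [312.  165.2 329.  193.8] [507.7 293.8] perp 586.5127953060544 along -9.684273296504282
vial_red_mid 0.95 [316.2 193.5 332.  223.4] [529.9 265.1] perp 590.7637188881301 along -45.679924364388306
vial_green_mid 0.77 [311.8 222.8 329.7 253.9] [547.  228.7] perp 586.6433242451352 along -85.70420255172564
((510.8136901855469, 288.2831115722656), (49.877403259277344, 182.74691772460938), 30.91006851196289) origin [515.44903286 280.56860587] perp 586.3295707912904 along -24.981643046460064
```

Run:
```python
from h import *
steps([485.3,331.0,16],np.deg2rad(31))
```

```text
t 3.33 pos [502.5 295.1 201.6] shift units(40mm) [0.99  0.095 4.639] after-turn axes [0.99  0.094 4.639] turn units [ 0.002 -0.001  0.013]
```

Emit:
send_rows([
  [0.25,0.02,0.5,0,0,0],
  [0.25,0.02,0.8,0,0,0],
  [0.25,0.02,0.8,0,0,0],
  [0.25,0.02,0.8,0,0,0],
  [0,0,0.5,0,0,0],
])

```text
time_s: 3.75
position: [482.7, 331.8, 62.8]
tool_rot: [0.491, 0.871, -0.001, -0.001]
contact_force: [-0.4, -0.0, 0.5]
grip_width: 0.998
finger_force: 0.0
```

Emit:
send_rows([
  [0,0,0.4,0,0,0],
  [0,0,0.4,0,0,0],
  [0,0,0.3,0,0,0],
  [0,0,0.12,0,0,0],
  [0,0,0,0,0,0],
])

```text
time_s: 4.17
position: [484.3, 330.7, 15.8]
tool_rot: [0.492, 0.871, -0.001, -0.0]
contact_force: [-0.4, -0.1, 0.3]
grip_width: 0.999
finger_force: 0.0
```

Run:
```python
from h import *
im=bot.grab_frame("wrist"); cv2.imwrite("pics/w2.png",im[:,:,::-1]); steps([485.3,331.0,16],np.deg2rad(31))
```

```text
t 4.22 pos [485.  330.9  16.7] shift units(40mm) [-0.002  0.009  0.018] after-turn axes [-0.002  0.009  0.018] turn units [-0.003 -0.     0.01 ]
```

View pics/w2.png

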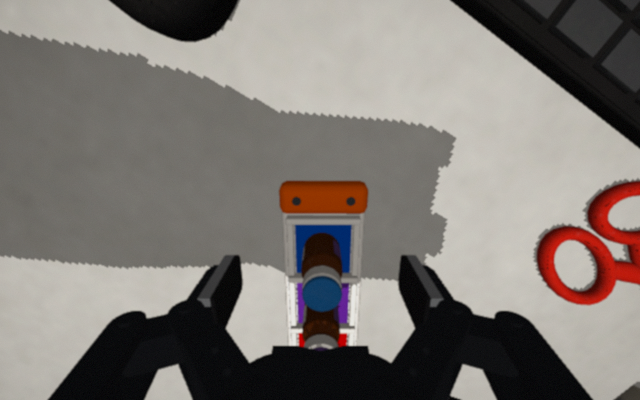

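The blue vial (cap at 322,291) sits centred between the fingers, and the rack is square to them. Now I close.

Emit:
send_rows([
  [0,0,0,0,0,0],
  [0,0,0,0,0,0],
  [0,0,0,0,0,0],
  [0,0,0,0,0,0],
  [0,0,0,0,0,0],
], gripper=-1)

```text
time_s: 4.63
position: [485.6, 330.6, 16.9]
tool_rot: [0.492, 0.87, 0.0, 0.0]
contact_force: [0.2, 0.5, -1.4]
grip_width: 0.303
finger_force: 0.0
```

Emit:
send_rows([
  [0,0,0,0,0,0],
  [0,0,0,0,0,0],
  [0,0,0,0,0,0],
  [0,0,0,0,0,0],
  [0,0,0,0,0,0],
])

```text
time_s: 5.05
position: [485.7, 330.6, 17.0]
tool_rot: [0.492, 0.87, 0.0, 0.0]
contact_force: [-1.2, -2.0, 5.4]
grip_width: 0.237
finger_force: 58.6
```

Run:
```python
from h import *
im=bot.grab_frame("wrist"); cv2.imwrite("pics/w3.png",im[:,:,::-1]); o=bot.get_obs(); print({k:o[k] for k in("grip_width","finger_force","contact_force","position")})
```

```text
{'grip_width': 0.23539439778332777, 'finger_force': 58.57284128665924, 'contact_force': array([-1.36414939, -0.66917494,  5.63512109]), 'position': array([485.66826323, 330.5692649 ,  17.04569193])}
```

View pics/w3.png

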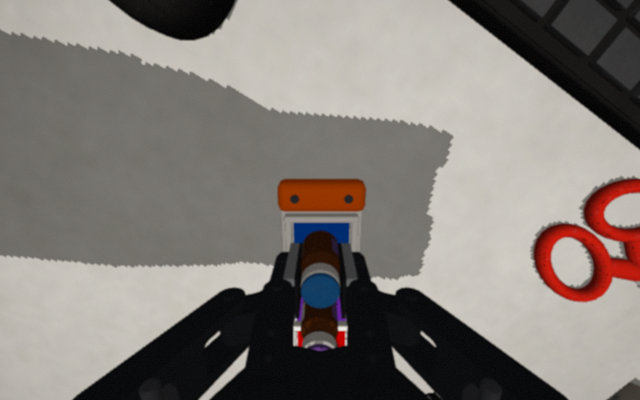

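Gripped (58.6 N, width right for the 22 mm vial). I lift, carry it over the grey rack and look again.

Emit:
send_rows([
  [0,0,-0.2,0,0,0],
  [0,0,-0.4,0,0,0],
  [0,0,-0.5,0,0,0],
  [0,0,-0.5,0,0,0],
  [0,0,-0.5,0,0,0],
])

```text
time_s: 5.52
position: [485.3, 330.4, 101.7]
tool_rot: [0.492, 0.87, -0.0, -0.0]
contact_force: [0.2, 0.3, -0.8]
grip_width: 0.234
finger_force: 58.6
```

Emit:
send_rows([
  [-0.3,-0.2,-0.2,0,0,0],
  [-0.6,-0.3,-0.2,0,0,0],
  [-0.7,-0.4,-0.2,0,0,0],
  [-0.7,-0.4,-0.2,0,0,0],
  [-0.7,-0.4,-0.2,0,0,0],
])

```text
time_s: 5.93
position: [488.3, 190.7, 140.6]
tool_rot: [0.492, 0.87, -0.0, -0.0]
contact_force: [-0.0, -0.0, -0.2]
grip_width: 0.238
finger_force: 58.7
```

Emit:
send_rows([
  [-0.7,-0.4,-0.2,0,0,0],
  [-0.7,-0.4,-0.2,0,0,0],
  [-0.7,-0.4,-0.2,0,0,0],
  [-0.7,-0.4,-0.2,0,0,0],
  [-0.7,-0.4,-0.2,0,0,0],
])

```text
time_s: 6.35
position: [491.6, 29.4, 180.8]
tool_rot: [0.493, 0.87, -0.0, -0.0]
contact_force: [0.2, -0.0, -0.3]
grip_width: 0.236
finger_force: 58.7
```

Emit:
send_rows([
  [-0.7,-0.4,-0.2,0,0,0],
  [-0.7,-0.4,-0.2,0,0,0],
  [-0.7,-0.3,0,0,0,0],
  [-0.6,-0.2,0,0,0,0],
  [0,0,0,0,0,0],
])

```text
time_s: 6.77
position: [503.7, -92.4, 196.2]
tool_rot: [0.494, 0.869, -0.001, 0.0]
contact_force: [-0.1, 0.4, -0.6]
grip_width: 0.236
finger_force: 58.7
```

Run:
```python
from h import *
P=bot.camera_params("wrist"); im=bot.grab_frame("wrist"); cv2.imwrite("pics/w4.png",im[:,:,::-1])
o=bot.get_obs(); print(o["position"],o["grip_width"],o["finger_force"])
for th in [31,31.5,32]:
    e=np.array([-np.sin(np.deg2rad(th)),np.cos(np.deg2rad(th))])
    q=blobs(im,11,s=100,minA=100)[0]; w=unproj(q[1],14,P)[:2]; print("tab",q[1],q[0],w,"origin",w-94*e)
P2=bot.camera_params("wrist")
for d in bot.cut_out("loading_rack","wrist")[:1]:
    c=np.argwhere(d["region"])[:,::-1].astype(np.float32); W=np.array([unproj(p,10,P)[:2] for p in c],np.float32); r=cv2.minAreaRect(W); print(d["extent"],r,"origin",np.array(r[0])-9*e)
    vx=cv2.fitLine(W,cv2.DIST_L2,0,.01,.01).ravel(); print("line angle",np.degrees(np.arctan2(vx[1],vx[0])))
```

```text
[503.14769054 -90.45801971 196.06458339] 0.23381502623701356 58.68006885051727
tab [321.9, 92.9] 793 [456.85948043  -9.23131671] origin [505.27305947 -89.80504298]
tab [321.9, 92.9] 793 [456.85948043  -9.23131671] origin [505.97434551 -89.37949216]
tab [321.9, 92.9] 793 [456.85948043  -9.23131671] origin [506.67189126 -88.94783775]
```

View pics/w4.png

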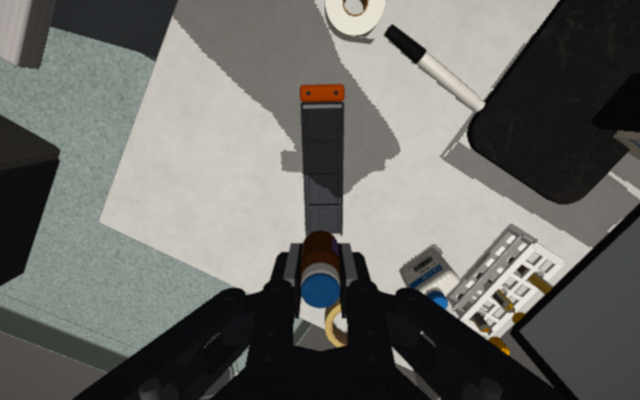

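The grey rack lies straight under the row axis, tab at (322,93), axis near tilt 31.4°. Top and wrist estimates agree: origin about (505, -88.7). I go above the far cell and check.

Emit:
send_rows([
  [-0.4,0.01,0.4,0,0,0],
  [-0.4,0.01,0.7,0,0,0],
  [-0.4,0.01,0.8,0,0,0],
  [-0.34,0,0.8,0,0,0],
  [0,0,0.7,0,0,0],
])

```text
time_s: 7.28
position: [536.7, -140.8, 58.7]
tool_rot: [0.492, 0.87, -0.0, 0.0]
contact_force: [-0.0, -0.2, -0.1]
grip_width: 0.232
finger_force: 58.7
```

Emit:
send_rows([
  [0,0,0,0,0,0],
  [0,0,0,0,0,0],
  [0,0,0,0,0,0],
  [0,0,0,0,0,0],
  [0,0,0,0,0,0],
])

```text
time_s: 7.7
position: [537.1, -140.0, 62.5]
tool_rot: [0.492, 0.87, 0.0, 0.002]
contact_force: [-0.2, 0.6, -0.1]
grip_width: 0.236
finger_force: 58.7
```

Run:
```python
from h import *
T=[]
for i in range(5):
    P=bot.camera_params("wrist"); im=bot.grab_frame("wrist"); o=bot.get_obs(); q=blobs(im,11,s=100,minA=100)[0]; w=unproj(q[1],14,P)[:2]
    T.append(np.r_[o["position"],w,q[1]])
cv2.imwrite("pics/w5.png",im[:,:,::-1])
T=np.array(T);print(T.round(1));m=T.mean(0);print(m)
t=np.deg2rad(31.4); e=np.array([-np.sin(t),np.cos(t)]); print("rel wrist-seen cell:",m[3:5]-94*e-60*e-m[:2])
steps([536.3,-139.9,15],np.deg2rad(31))
```

```text
[[ 537.  -140.1   62.2  554.  -166.6  320.4  259.4]
 [ 536.8 -140.1   61.9  554.1 -166.5  320.8  259.6]
 [ 536.7 -140.1   61.5  553.6 -166.4  320.5  259.5]
 [ 536.6 -140.1   61.3  553.5 -166.2  320.8  259.6]
 [ 536.5 -140.1   61.1  553.2 -166.1  320.6  259.6]]
[ 536.70686767 -140.09735956   61.5964102   553.67516151 -166.35841072
  320.62        259.54      ]
rel wrist-seen cell: [  97.20377714 -157.70787394]
t 7.95 pos [ 536.5 -140.1   61.1] shift units(40mm) [ 8.000e-03 -1.000e-03  1.152e+00] after-turn axes [ 7.000e-03 -1.000e-03  1.152e+00] turn units [0.007 0.01  0.001]
```

View pics/w5.png

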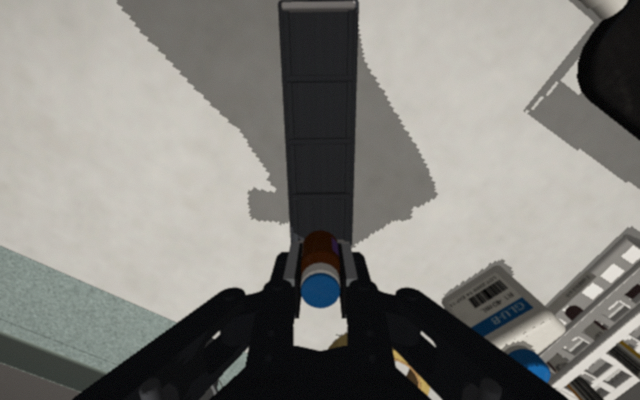

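Run:
```python
from h import *
P=bot.camera_params("wrist"); o=bot.get_obs(); t=np.deg2rad(31.5); e=np.array([-np.sin(t),np.cos(t)])
for uv in [(320.5,192),(320,140),(319,80),(318.5,6)]:
    w=unproj(uv,11,P)[:2]; print(uv,w.round(1),"rack y rel TCP",((w-o["position"][:2])@e).round(1),"perp",((w-o["position"][:2])@[e[1],-e[0]]).round(1))
```

```text
(320.5, 192) [ 524.9 -119.6] rack y rel TCP 23.5 perp 0.9
(320, 140) [505.5 -87.9] rack y rel TCP 60.7 perp 0.9
(319, 80) [485.6 -56. ] rack y rel TCP 98.3 perp 0.5
(318.5, 6) [464.7 -21.8] rack y rel TCP 138.4 perp 0.6
```

Dividers appear at 23.5, 60.7, 98.3 and 138.4 mm against an expected 20, 60, 100 and 140, so the tool is on the cell. Lower and release.

Emit:
send_rows([
  [0,0.01,0.3,0,0,0],
  [0,0.01,0.35,0,0,0],
  [0,0,0.3,0,0,0],
  [0,0,0.15,0,0,0],
  [0,0,0.03,0,0,0],
])

```text
time_s: 8.37
position: [536.5, -139.6, 15.0]
tool_rot: [0.492, 0.87, -0.0, -0.001]
contact_force: [-3.2, 1.5, 10.5]
grip_width: 0.234
finger_force: 59.6
```

Emit:
send_rows([
  [0,0,0,0,0,0],
  [0,0,0,0,0,0],
  [0,0,0,0,0,0],
  [0,0,0,0,0,0],
  [0,0,0,0,0,0],
])

```text
time_s: 8.78
position: [537.1, -139.8, 15.4]
tool_rot: [0.492, 0.87, -0.0, 0.0]
contact_force: [0.5, -0.0, -0.5]
grip_width: 0.235
finger_force: 58.8
```

Emit:
send_rows([
  [0,0,0,0,0,0],
  [0,0,0,0,0,0],
  [0,0,0,0,0,0],
  [0,0,0,0,0,0],
  [0,0,0,0,0,0],
], gripper=1)

```text
time_s: 9.2
position: [537.0, -139.7, 15.3]
tool_rot: [0.492, 0.87, -0.0, 0.0]
contact_force: [-0.3, 0.7, 0.3]
grip_width: 0.927
finger_force: 0.0
```

Emit:
send_rows([
  [0,0,0,0,0,0],
  [0,0,0,0,0,0],
  [0,0,-0.3,0,0,0],
  [0,0,-0.6,0,0,0],
  [0,0,-0.8,0,0,0],
])

```text
time_s: 9.62
position: [535.7, -139.2, 82.2]
tool_rot: [0.492, 0.87, -0.0, -0.002]
contact_force: [1.1, 0.6, 0.1]
grip_width: 1.0
finger_force: 0.0
```

Run:
```python
from h import *
im=bot.grab_frame("wrist"); a=im
im2=bot.grab_frame("top")[130:250,300:460]
cv2.imwrite("pics/w6.png",np.vstack([a[:,:,::-1],cv2.resize(im2[:,:,::-1],(640,200))[:200]])[:600])
steps([536.3,-139.9,15],np.deg2rad(31))
```

```text
t 9.72 pos [ 539.2 -140.6   87.6] shift units(40mm) [ 0.062 -0.061  1.815] after-turn axes [ 0.052 -0.053  1.816] turn units [0.051 0.071 0.001]
```

View pics/w6.png

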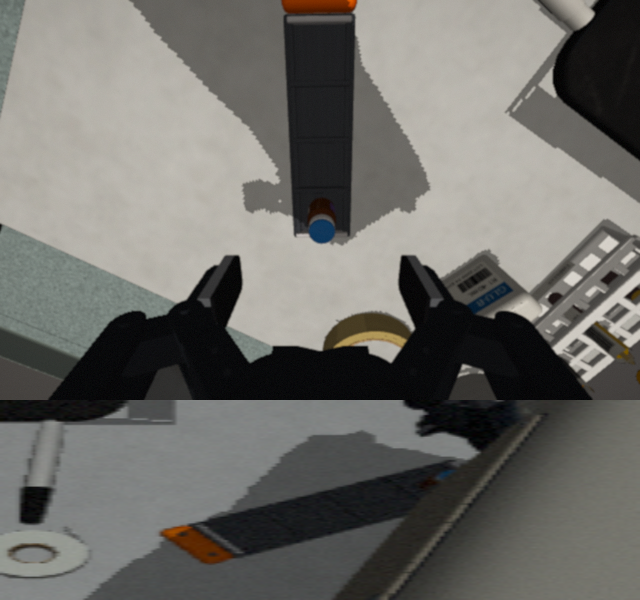

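Blue stands upright in the far cell (cap at 322,231). Next, purple.

Emit:
send_rows([
  [0.4,0.2,0,0,0,0],
  [0.7,0.36,0,0,0,0],
  [0.7,0.36,0,0,0,0],
  [0.7,0.36,0,0,0,0],
  [0.7,0.36,0,0,0,0],
])

```text
time_s: 10.13
position: [526.9, 5.0, 83.0]
tool_rot: [0.493, 0.87, 0.0, -0.0]
contact_force: [1.5, 1.3, 0.4]
grip_width: 1.0
finger_force: 0.0
```

Emit:
send_rows([
  [0.7,0.36,0,0,0,0],
  [0.7,0.36,0,0,0,0],
  [0.7,0.36,0,0,0,0],
  [0.7,0.36,0,0,0,0],
  [0.7,0.36,0,0,0,0],
])

```text
time_s: 10.55
position: [516.5, 162.4, 83.0]
tool_rot: [0.492, 0.87, -0.0, -0.0]
contact_force: [1.1, 1.3, 0.5]
grip_width: 1.002
finger_force: 0.0
```

Emit:
send_rows([
  [0.7,0.36,0,0,0,0],
  [0.7,0.36,0,0,0,0],
  [0.7,0.36,0,0,0,0],
  [0.7,0.36,0,0,0,0],
  [0.25,0.07,0,0,0,0],
])

```text
time_s: 10.97
position: [505.5, 300.1, 82.8]
tool_rot: [0.491, 0.871, 0.0, -0.0]
contact_force: [-0.5, 0.4, 0.2]
grip_width: 1.002
finger_force: 0.0
```

Emit:
send_rows([
  [0,0,0,0,0,0],
  [0,0,0.4,0,0,0],
  [0,0,0.5,0,0,0],
  [0,0,0.5,0,0,0],
  [0,0,0.27,0,0,0],
])

```text
time_s: 11.38
position: [505.0, 295.0, 14.4]
tool_rot: [0.493, 0.87, -0.001, -0.001]
contact_force: [-0.1, 0.1, -0.1]
grip_width: 0.997
finger_force: 0.0
```

Emit:
send_rows([
  [0,0,0,0,0,0],
  [0,0,0,0,0,0],
  [0,0,0,0,0,0],
  [0,0,0,0,0,0],
  [0,0,0,0,0,0],
])

```text
time_s: 11.8
position: [506.5, 296.7, 17.5]
tool_rot: [0.492, 0.87, 0.001, 0.001]
contact_force: [-0.8, -0.2, -0.1]
grip_width: 1.0
finger_force: 0.0
```

Run:
```python
from h import *
im=bot.grab_frame("wrist"); cv2.imwrite("pics/w7.png",im[:,:,::-1]); steps([505.9,296.7,16.5],np.deg2rad(31))
```

```text
t 11.85 pos [506.3 296.7  17.4] shift units(40mm) [ 0.005 -0.009  0.022] after-turn axes [ 0.005 -0.009  0.022] turn units [ 0.018  0.003 -0.001]
```

View pics/w7.png

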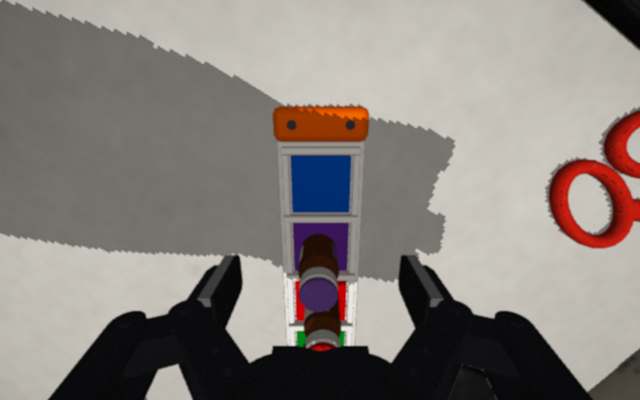

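Purple is centred (cap at 319,294).

Emit:
send_rows([
  [0,0,0,0,0,0],
  [0,0,0,0,0,0],
  [0,0,0,0,0,0],
  [0,0,0,0,0,0],
  [0,0,0,0,0,0],
], gripper=-1)

```text
time_s: 12.27
position: [505.8, 296.5, 16.5]
tool_rot: [0.492, 0.87, -0.0, -0.0]
contact_force: [-0.5, 0.8, 0.0]
grip_width: 0.294
finger_force: 0.0
```

Emit:
send_rows([
  [0,0,0,0,0,0],
  [0,0,0,0,0,0],
  [0,0,0,0,0,0],
  [0,0,0,0,0,0],
  [0,0,0,0,0,0],
])

```text
time_s: 12.68
position: [506.0, 296.6, 16.7]
tool_rot: [0.492, 0.87, 0.0, 0.0]
contact_force: [0.1, 0.5, 5.0]
grip_width: 0.237
finger_force: 58.8
```

Emit:
send_rows([
  [0,0,-0.2,0,0,0],
  [0,0,-0.4,0,0,0],
  [0,0,-0.5,0,0,0],
  [0,0,-0.5,0,0,0],
  [0,0,-0.4,0,0,0],
])

```text
time_s: 13.1
position: [505.9, 296.5, 98.1]
tool_rot: [0.492, 0.87, 0.0, 0.0]
contact_force: [-0.2, 0.1, -0.4]
grip_width: 0.234
finger_force: 58.6
```

Emit:
send_rows([
  [-0.3,-0.2,0,0,0,0],
  [-0.66,-0.37,0,0,0,0],
  [-0.66,-0.37,0,0,0,0],
  [-0.66,-0.37,0,0,0,0],
  [-0.66,-0.37,0,0,0,0],
])

```text
time_s: 13.52
position: [507.9, 159.3, 95.9]
tool_rot: [0.492, 0.87, -0.0, -0.0]
contact_force: [0.9, -0.3, -0.6]
grip_width: 0.234
finger_force: 58.7
```

Emit:
send_rows([
  [-0.66,-0.37,0,0,0,0],
  [-0.66,-0.37,0,0,0,0],
  [-0.66,-0.37,0,0,0,0],
  [-0.66,-0.37,0,0,0,0],
  [-0.66,-0.37,0,0,0,0],
])

```text
time_s: 13.93
position: [512.4, 8.0, 96.0]
tool_rot: [0.493, 0.87, -0.0, -0.0]
contact_force: [1.1, -0.5, -1.0]
grip_width: 0.232
finger_force: 58.7
```

Emit:
send_rows([
  [-0.66,-0.37,0,0,0,0],
  [-0.66,-0.37,0,0,0,0],
  [-0.66,-0.37,0,0,0,0],
  [-0.53,-0.32,0,0,0,0],
  [0,0,0,0,0,0],
])

```text
time_s: 14.35
position: [515.5, -109.9, 95.9]
tool_rot: [0.494, 0.869, -0.001, -0.0]
contact_force: [-0.3, -0.1, -0.1]
grip_width: 0.235
finger_force: 58.7
```

Emit:
send_rows([
  [0,0,0,0,0,0],
  [0,0,0,0,0,0],
  [0,0,0,0,0,0],
  [0,0,0,0,0,0],
  [0,0,0,0,0,0],
])

```text
time_s: 14.77
position: [516.0, -104.8, 96.5]
tool_rot: [0.492, 0.871, 0.0, -0.0]
contact_force: [-0.2, 0.5, -0.2]
grip_width: 0.241
finger_force: 58.7
```

Emit:
send_rows([
  [0,0,0.5,0,0,0],
  [0,0,0.5,0,0,0],
  [0,0,0.5,0,0,0],
  [0,0,0.4,0,0,0],
  [0,0,0.13,0,0,0],
])

```text
time_s: 15.18
position: [515.2, -104.8, 14.3]
tool_rot: [0.492, 0.871, -0.0, -0.001]
contact_force: [-20.1, 6.5, 65.5]
grip_width: 0.241
finger_force: 65.6
```

Emit:
send_rows([
  [0,0,0,0,0,0],
  [0,0,0,0,0,0],
  [0,0,0,0,0,0],
  [0,0,0,0,0,0],
  [0,0,0,0,0,0],
])

```text
time_s: 15.6
position: [516.2, -105.5, 15.5]
tool_rot: [0.492, 0.87, 0.0, 0.0]
contact_force: [0.7, -0.7, -0.2]
grip_width: 0.236
finger_force: 58.7
```

Emit:
send_rows([
  [0,0,0,0,0,0],
  [0,0,0,0,0,0],
  [0,0,0,0,0,0],
  [0,0,0,0,0,0],
  [0,0,0,0,0,0],
], gripper=1)

```text
time_s: 16.02
position: [516.0, -105.7, 15.3]
tool_rot: [0.492, 0.87, 0.0, -0.0]
contact_force: [0.5, -0.1, 0.1]
grip_width: 0.927
finger_force: 0.0
```

Emit:
send_rows([
  [0,0,0,0,0,0],
  [0,0,0,0,0,0],
  [0,0,-0.3,0,0,0],
  [0,0,-0.6,0,0,0],
  [0,0,-0.8,0,0,0],
])

```text
time_s: 16.43
position: [514.7, -105.2, 82.3]
tool_rot: [0.492, 0.87, -0.0, -0.002]
contact_force: [0.2, -0.8, 0.0]
grip_width: 0.999
finger_force: 0.0
```

Run:
```python
from h import *
im=bot.grab_frame("wrist"); cv2.imwrite("pics/w8.png",im[:,:,::-1])
```

```text
(no output)
```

View pics/w8.png

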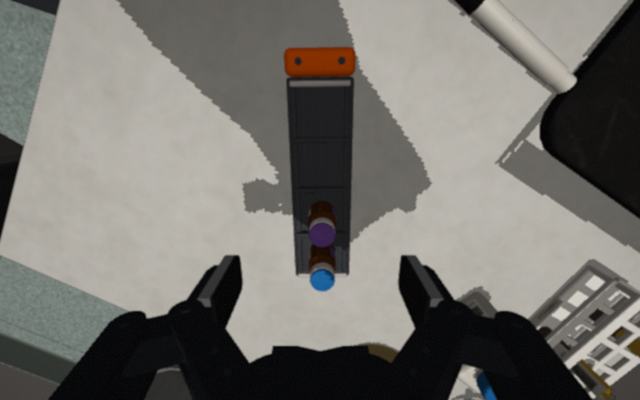

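Purple is upright in its cell (cap at 322,235). The landing transient was 65 N, so I'll descend more gently. Next, red.

Emit:
send_rows([
  [0.3,0.2,0,0,0,0],
  [0.56,0.37,0,0,0,0],
  [0.56,0.37,0,0,0,0],
  [0.56,0.37,0,0,0,0],
  [0.56,0.37,0,0,0,0],
])

```text
time_s: 16.9
position: [521.3, 17.1, 83.3]
tool_rot: [0.493, 0.87, 0.0, 0.0]
contact_force: [0.4, -0.4, -0.2]
grip_width: 1.002
finger_force: 0.0
```

Emit:
send_rows([
  [0.56,0.37,0,0,0,0],
  [0.56,0.37,0,0,0,0],
  [0.56,0.37,0,0,0,0],
  [0.56,0.37,0,0,0,0],
  [0.56,0.37,0,0,0,0],
])

```text
time_s: 17.32
position: [527.0, 151.5, 83.3]
tool_rot: [0.492, 0.87, 0.0, 0.0]
contact_force: [0.3, -0.7, -0.7]
grip_width: 1.002
finger_force: 0.0
```

Emit:
send_rows([
  [0.56,0.37,0,0,0,0],
  [0.56,0.37,0,0,0,0],
  [0.56,0.37,0,0,0,0],
  [0.53,0.27,0,0,0,0],
  [0.2,0.05,0,0,0,0],
])

```text
time_s: 17.73
position: [526.4, 265.1, 83.1]
tool_rot: [0.492, 0.871, 0.0, -0.0]
contact_force: [-0.4, 0.6, -0.4]
grip_width: 1.0
finger_force: 0.0
```

Emit:
send_rows([
  [0,0,0,0,0,0],
  [0,0,0.4,0,0,0],
  [0,0,0.5,0,0,0],
  [0,0,0.5,0,0,0],
  [0,0,0.2,0,0,0],
])

```text
time_s: 18.15
position: [525.4, 260.6, 17.1]
tool_rot: [0.493, 0.87, -0.001, -0.001]
contact_force: [-0.9, -1.2, 0.2]
grip_width: 1.002
finger_force: 0.0
```

Emit:
send_rows([
  [0,0,0.07,0,0,0],
  [0,0,0,0,0,0],
  [0,0,0,0,0,0],
  [0,0,0,0,0,0],
  [0,0,0,0,0,0],
])

```text
time_s: 18.57
position: [527.0, 262.3, 17.5]
tool_rot: [0.492, 0.87, 0.001, 0.001]
contact_force: [1.4, -0.8, 0.5]
grip_width: 0.999
finger_force: 0.0
```

Run:
```python
from h import *
im=bot.grab_frame("wrist"); cv2.imwrite("pics/w9.png",im[:,:,::-1]); steps([526.5,262.4,16.5],np.deg2rad(31))
```

```text
t 18.62 pos [526.9 262.4  17.4] shift units(40mm) [ 0.006 -0.009  0.021] after-turn axes [ 0.006 -0.009  0.021] turn units [ 0.018  0.004 -0.001]
```

View pics/w9.png

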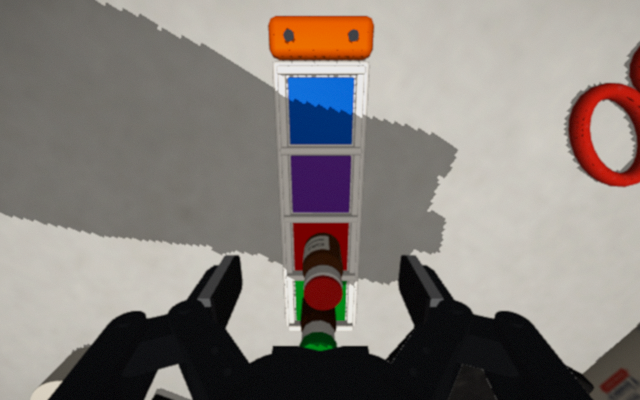

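Red is centred (cap at 323,294).

Emit:
send_rows([
  [0,0,0,0,0,0],
  [0,0,0,0,0,0],
  [0,0,0,0,0,0],
  [0,0,0,0,0,0],
  [0,0,0,0,0,0],
], gripper=-1)

```text
time_s: 19.03
position: [526.5, 262.3, 16.5]
tool_rot: [0.492, 0.87, 0.0, 0.0]
contact_force: [-0.1, -0.9, 0.3]
grip_width: 0.297
finger_force: 0.1
```

Emit:
send_rows([
  [0,0,0,0,0,0],
  [0,0,0,0,0,0],
  [0,0,0,0,0,0],
  [0,0,0,0,0,0],
  [0,0,0,0,0,0],
])

```text
time_s: 19.45
position: [526.5, 262.3, 16.7]
tool_rot: [0.492, 0.87, 0.0, 0.0]
contact_force: [-0.1, -0.1, 4.9]
grip_width: 0.232
finger_force: 58.7
```

Emit:
send_rows([
  [0,0,-0.2,0,0,0],
  [0,0,-0.4,0,0,0],
  [0,0,-0.5,0,0,0],
  [0,0,-0.5,0,0,0],
  [0,0,-0.4,0,0,0],
])

```text
time_s: 19.87
position: [526.6, 262.3, 98.1]
tool_rot: [0.492, 0.87, 0.0, 0.0]
contact_force: [0.0, 0.3, -0.3]
grip_width: 0.234
finger_force: 58.6
```

Emit:
send_rows([
  [-0.3,-0.2,0,0,0,0],
  [-0.5,-0.37,0,0,0,0],
  [-0.5,-0.37,0,0,0,0],
  [-0.5,-0.37,0,0,0,0],
  [-0.5,-0.37,0,0,0,0],
])

```text
time_s: 20.28
position: [515.4, 147.2, 95.9]
tool_rot: [0.492, 0.87, -0.0, -0.0]
contact_force: [0.3, -0.3, 0.3]
grip_width: 0.236
finger_force: 58.7
```

Emit:
send_rows([
  [-0.5,-0.37,0,0,0,0],
  [-0.5,-0.37,0,0,0,0],
  [-0.5,-0.37,0,0,0,0],
  [-0.5,-0.37,0,0,0,0],
  [-0.5,-0.37,0,0,0,0],
])

```text
time_s: 20.7
position: [503.3, 23.3, 96.0]
tool_rot: [0.493, 0.87, -0.0, -0.0]
contact_force: [-0.1, -0.4, -0.6]
grip_width: 0.235
finger_force: 58.7
```

Emit:
send_rows([
  [-0.5,-0.37,0,0,0,0],
  [-0.5,-0.37,0,0,0,0],
  [-0.5,-0.37,0,0,0,0],
  [-0.45,-0.33,0,0,0,0],
  [0,0,0,0,0,0],
])

```text
time_s: 21.12
position: [494.3, -75.1, 95.9]
tool_rot: [0.494, 0.87, -0.001, -0.0]
contact_force: [-0.2, -0.1, -0.2]
grip_width: 0.237
finger_force: 58.7
```

Emit:
send_rows([
  [0,0,0,0,0,0],
  [0,0,0,0,0,0],
  [0,0,0,0,0,0],
  [0,0,0,0,0,0],
  [0,0,0,0,0,0],
])

```text
time_s: 21.53
position: [495.1, -70.8, 96.4]
tool_rot: [0.492, 0.871, 0.0, -0.0]
contact_force: [0.9, 0.1, -1.3]
grip_width: 0.242
finger_force: 58.7
```

Emit:
send_rows([
  [0,0,0.5,0,0,0],
  [0,0,0.5,0,0,0],
  [0,0,0.5,0,0,0],
  [0,0,0.2,0,0,0],
  [0,0,0.1,0,0,0],
])

```text
time_s: 21.95
position: [494.4, -70.9, 23.4]
tool_rot: [0.492, 0.871, -0.0, -0.001]
contact_force: [-0.2, -0.4, -0.4]
grip_width: 0.238
finger_force: 58.7
```

Emit:
send_rows([
  [0,0,0.08,0,0,0],
  [0,0,0.06,0,0,0],
  [0,0,0.05,0,0,0],
  [0,0,0.03,0,0,0],
  [0,0,0.01,0,0,0],
])

```text
time_s: 22.37
position: [495.3, -71.6, 15.6]
tool_rot: [0.492, 0.87, 0.0, 0.0]
contact_force: [-0.3, 1.1, -0.6]
grip_width: 0.232
finger_force: 58.7
```

Emit:
send_rows([
  [0,0,0,0,0,0],
  [0,0,0,0,0,0],
  [0,0,0,0,0,0],
  [0,0,0,0,0,0],
  [0,0,0,0,0,0],
])

```text
time_s: 22.78
position: [495.1, -71.6, 15.4]
tool_rot: [0.492, 0.87, 0.0, 0.0]
contact_force: [0.1, 0.1, 0.1]
grip_width: 0.232
finger_force: 58.7
```

Emit:
send_rows([
  [0,0,0,0,0,0],
  [0,0,0,0,0,0],
  [0,0,0,0,0,0],
  [0,0,0,0,0,0],
  [0,0,0,0,0,0],
], gripper=1)

```text
time_s: 23.2
position: [495.1, -71.5, 15.3]
tool_rot: [0.492, 0.87, 0.0, -0.0]
contact_force: [-0.5, -0.4, 0.8]
grip_width: 0.925
finger_force: 0.0
```

Emit:
send_rows([
  [0,0,0,0,0,0],
  [0,0,0,0,0,0],
  [0,0,-0.3,0,0,0],
  [0,0,-0.6,0,0,0],
  [0,0,-0.8,0,0,0],
])

```text
time_s: 23.62
position: [493.7, -71.2, 82.4]
tool_rot: [0.492, 0.87, -0.0, -0.002]
contact_force: [1.0, -0.6, 0.3]
grip_width: 1.0
finger_force: 0.0
```

Run:
```python
from h import *
im=bot.grab_frame("wrist"); cv2.imwrite("pics/w10.png",im[:,:,::-1])
```

```text
(no output)
```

View pics/w10.png

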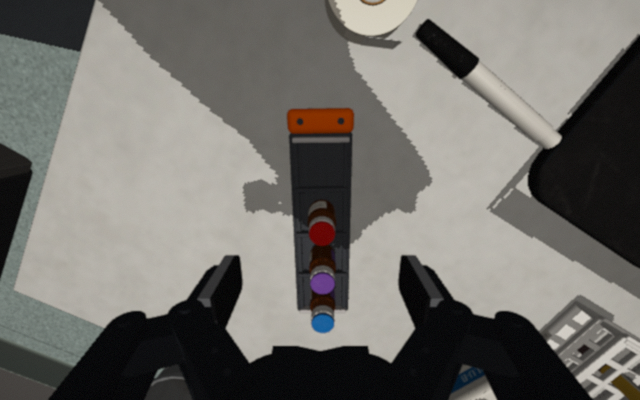

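Red is upright (cap at 322,232). Next, green.

Emit:
send_rows([
  [0.3,0.2,0,0,0,0],
  [0.42,0.37,0,0,0,0],
  [0.42,0.37,0,0,0,0],
  [0.42,0.37,0,0,0,0],
  [0.42,0.37,0,0,0,0],
])

```text
time_s: 24.08
position: [512.1, 31.8, 83.3]
tool_rot: [0.493, 0.87, 0.0, 0.0]
contact_force: [0.2, -0.7, 0.9]
grip_width: 1.001
finger_force: 0.0
```

Emit:
send_rows([
  [0.42,0.37,0,0,0,0],
  [0.42,0.37,0,0,0,0],
  [0.42,0.37,0,0,0,0],
  [0.42,0.37,0,0,0,0],
  [0.42,0.37,0,0,0,0],
])

```text
time_s: 24.5
position: [532.2, 142.2, 83.2]
tool_rot: [0.492, 0.87, 0.0, 0.0]
contact_force: [0.4, -0.9, -0.5]
grip_width: 0.998
finger_force: 0.0
```

Emit:
send_rows([
  [0.42,0.37,0,0,0,0],
  [0.42,0.37,0,0,0,0],
  [0.42,0.37,0,0,0,0],
  [0.31,0.28,0,0,0,0],
  [0.1,0.05,0,0,0,0],
])

```text
time_s: 24.92
position: [547.4, 230.2, 83.0]
tool_rot: [0.492, 0.871, 0.0, 0.0]
contact_force: [-0.7, -0.1, 0.1]
grip_width: 1.001
finger_force: 0.0
```

Emit:
send_rows([
  [0,0,0,0,0,0],
  [0,0,0.4,0,0,0],
  [0,0,0.5,0,0,0],
  [0,0,0.5,0,0,0],
  [0,0,0.2,0,0,0],
])

```text
time_s: 25.33
position: [545.7, 226.6, 17.0]
tool_rot: [0.493, 0.87, -0.001, -0.001]
contact_force: [0.2, -0.3, -0.2]
grip_width: 1.0
finger_force: 0.0
```

Emit:
send_rows([
  [0,0,0.07,0,0,0],
  [0,0,0,0,0,0],
  [0,0,0,0,0,0],
  [0,0,0,0,0,0],
  [0,0,0,0,0,0],
])

```text
time_s: 25.75
position: [547.6, 228.0, 17.5]
tool_rot: [0.492, 0.87, 0.001, 0.001]
contact_force: [-0.8, 0.3, 0.7]
grip_width: 0.999
finger_force: 0.0
```

Run:
```python
from h import *
im=bot.grab_frame("wrist"); steps([547.2,228.1,16.5],np.deg2rad(31)); print([(d["extent"],d["confidence"]) for d in bot.search_frame("vial_green_mid","wrist")])
```

```text
t 25.8 pos [547.5 228.1  17.4] shift units(40mm) [ 0.005 -0.007  0.022] after-turn axes [ 0.005 -0.007  0.022] turn units [ 0.018  0.005 -0.001]
[([295.2, 230.3, 340.1, 309.9], 0.58)]
```

The vial detection (extent 295–340 × 230–310) is about where the others sat before gripping. Grip and carry.

Emit:
send_rows([
  [0,0,0,0,0,0],
  [0,0,0,0,0,0],
  [0,0,0,0,0,0],
  [0,0,0,0,0,0],
  [0,0,0,0,0,0],
], gripper=-1)

```text
time_s: 26.27
position: [547.0, 228.0, 16.4]
tool_rot: [0.492, 0.87, -0.0, -0.0]
contact_force: [-0.4, -0.1, -0.3]
grip_width: 0.295
finger_force: 0.0
```

Emit:
send_rows([
  [0,0,0,0,0,0],
  [0,0,0,0,0,0],
  [0,0,0,0,0,0],
  [0,0,0,0,0,0],
  [0,0,0,0,0,0],
])

```text
time_s: 26.68
position: [547.1, 228.0, 16.6]
tool_rot: [0.492, 0.87, 0.0, 0.0]
contact_force: [-0.1, -0.1, 4.0]
grip_width: 0.232
finger_force: 58.9
```

Emit:
send_rows([
  [0,0,-0.2,0,0,0],
  [0,0,-0.4,0,0,0],
  [0,0,-0.5,0,0,0],
  [0,0,-0.5,0,0,0],
  [0,0,-0.4,0,0,0],
])

```text
time_s: 27.1
position: [547.1, 228.0, 98.2]
tool_rot: [0.492, 0.87, 0.0, 0.0]
contact_force: [0.7, -0.3, -1.4]
grip_width: 0.232
finger_force: 58.6
```

Emit:
send_rows([
  [-0.3,-0.2,0,0,0,0],
  [-0.34,-0.37,0,0,0,0],
  [-0.34,-0.37,0,0,0,0],
  [-0.34,-0.37,0,0,0,0],
  [-0.34,-0.37,0,0,0,0],
])

```text
time_s: 27.52
position: [522.8, 135.1, 95.9]
tool_rot: [0.492, 0.87, -0.0, -0.0]
contact_force: [-0.0, -0.7, 0.6]
grip_width: 0.227
finger_force: 58.7
```

Emit:
send_rows([
  [-0.34,-0.37,0,0,0,0],
  [-0.34,-0.37,0,0,0,0],
  [-0.34,-0.37,0,0,0,0],
  [-0.34,-0.37,0,0,0,0],
  [-0.34,-0.37,0,0,0,0],
])

```text
time_s: 27.93
position: [494.2, 38.7, 96.0]
tool_rot: [0.493, 0.87, -0.0, -0.0]
contact_force: [-0.0, -0.5, 0.1]
grip_width: 0.228
finger_force: 58.7
```

Emit:
send_rows([
  [-0.34,-0.37,0,0,0,0],
  [-0.34,-0.37,0,0,0,0],
  [-0.34,-0.37,0,0,0,0],
  [-0.37,-0.34,0,0,0,0],
  [0,0,0,0,0,0],
])

```text
time_s: 28.35
position: [473.0, -40.2, 96.1]
tool_rot: [0.494, 0.87, -0.001, -0.0]
contact_force: [0.7, -0.3, -0.9]
grip_width: 0.233
finger_force: 58.7
```

Emit:
send_rows([
  [0,0,0,0,0,0],
  [0,0,0,0,0,0],
  [0,0,0,0,0,0],
  [0,0,0,0,0,0],
  [0,0,0,0,0,0],
])

```text
time_s: 28.77
position: [474.2, -36.9, 96.4]
tool_rot: [0.492, 0.871, 0.0, -0.0]
contact_force: [0.5, -0.3, -0.3]
grip_width: 0.227
finger_force: 58.7
```

Emit:
send_rows([
  [0,0,0.5,0,0,0],
  [0,0,0.5,0,0,0],
  [0,0,0.5,0,0,0],
  [0,0,0.2,0,0,0],
  [0,0,0.1,0,0,0],
])

```text
time_s: 29.18
position: [473.5, -37.0, 23.4]
tool_rot: [0.492, 0.87, -0.0, -0.001]
contact_force: [-0.6, 0.3, 1.0]
grip_width: 0.227
finger_force: 58.7
```

Emit:
send_rows([
  [0,0,0.08,0,0,0],
  [0,0,0.06,0,0,0],
  [0,0,0.05,0,0,0],
  [0,0,0.03,0,0,0],
  [0,0,0.01,0,0,0],
])

```text
time_s: 29.6
position: [474.4, -37.5, 15.6]
tool_rot: [0.492, 0.87, 0.0, 0.0]
contact_force: [-0.1, 0.2, 0.2]
grip_width: 0.225
finger_force: 58.7
```

Emit:
send_rows([
  [0,0,0,0,0,0],
  [0,0,0,0,0,0],
  [0,0,0,0,0,0],
  [0,0,0,0,0,0],
  [0,0,0,0,0,0],
])

```text
time_s: 30.02
position: [474.2, -37.5, 15.4]
tool_rot: [0.492, 0.87, 0.0, 0.0]
contact_force: [0.0, -1.4, 0.0]
grip_width: 0.228
finger_force: 58.7
```

Emit:
send_rows([
  [0,0,0,0,0,0],
  [0,0,0,0,0,0],
  [0,0,0,0,0,0],
  [0,0,0,0,0,0],
  [0,0,0,0,0,0],
], gripper=1)

```text
time_s: 30.43
position: [474.2, -37.5, 15.3]
tool_rot: [0.492, 0.87, 0.0, 0.0]
contact_force: [-1.0, 0.9, -0.1]
grip_width: 0.917
finger_force: 0.0
```

Emit:
send_rows([
  [0,0,0,0,0,0],
  [0,0,0,0,0,0],
  [0,0,-0.3,0,0,0],
  [0,0,-0.6,0,0,0],
  [0,0,-0.8,0,0,0],
])

```text
time_s: 30.85
position: [472.8, -37.2, 82.5]
tool_rot: [0.492, 0.87, -0.001, -0.002]
contact_force: [1.8, -0.1, -0.0]
grip_width: 1.0
finger_force: 0.0
```

Emit:
send_rows([
  [0,0,-0.7,0,0,0],
  [-0.3,0,-0.7,0,0,0],
  [-0.5,0,-0.6,0,0,0],
  [-0.5,0,-0.4,0,0,0],
  [-0.3,0,0,0,0,0],
])

```text
time_s: 31.27
position: [509.3, -94.1, 182.8]
tool_rot: [0.492, 0.87, 0.0, 0.003]
contact_force: [-0.5, 0.1, -0.1]
grip_width: 0.997
finger_force: 0.0
```

Emit:
send_rows([
  [0,0,0,0,0,0],
  [0,0,0,0,0,0],
  [0,0,0,0,0,0],
  [0,0,0,0,0,0],
  [0,0,0,0,0,0],
])

```text
time_s: 31.68
position: [506.5, -91.6, 178.7]
tool_rot: [0.492, 0.871, -0.0, -0.001]
contact_force: [0.0, -0.3, 0.6]
grip_width: 0.998
finger_force: 0.0
```

Run:
```python
from h import *
P=bot.camera_params("wrist"); im=bot.grab_frame("wrist"); sc=bot.grab_frame("scene")[180:260,300:440]
cv2.imwrite("pics/end.png",np.vstack([cv2.resize(im[30:330,170:470],(600,300))[:,:,::-1],cv2.resize(sc,(600,290),interpolation=cv2.INTER_CUBIC)[:,:,::-1]]))
t=np.deg2rad(31.5); e=np.array([-np.sin(t),np.cos(t)]); n=np.array([e[1],-e[0]])
q=blobs(im,11,s=100,minA=100)[0]; tab=unproj(q[1],14,P)[:2]
for nm,h in [("red",0),("purple",135),("blue",105),("green",65)]:
    for b in blobs(im,h,s=90,minA=60)[:2]:
        w=unproj(b[1],51,P)[:2]-tab; print(nm,b[0],b[1],"rack y",(w@e+94).round(1),"x",(w@n).round(1))
print(bot.get_obs()["time_s"],bot.get_obs()["position"])
```

```text
red 306 [320.6, 169.1] rack y 21.1 x 0.5
purple 225 [321.0, 207.8] rack y -19.8 x 0.6
blue 198 [321.2, 239.0] rack y -55.9 x 0.5
green 387 [320.3, 127.2] rack y 61.4 x 0.5
31.7833 [506.7793618  -91.82256789 179.00205584]
```

View pics/end.png

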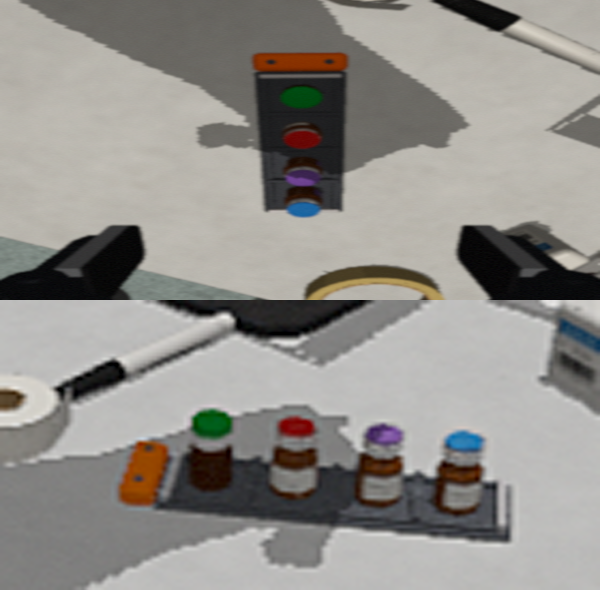

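All four stand upright, one per cell, in the order green, red, purple, blue from the tab, each within about 4 mm of its cell centre. The gripper is open and clear above them.

```bash
python3 -c "
from workcell import bot
print(bot.job_done())"
```

```text
the job is handed in; nothing more can be done
None
```

I handed the job in at about 32 s: all four vials stand upright and released in the grey rack in reverse order (from its tab: green, red, purple, blue), each within about 4 mm of its cell centre by camera; the judge's result was not reported.

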